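# Fit the dancer pulley and hold the tensioner arm back for threading

### The job

The wire tensioner's sprung arm has lost its pulley: take the grooved pulley out of the pocket tray, push it right down onto the bare pin at the end of the arm and let go of it. Then take the arm by its upright thumb post, swing it against its spring all the way round to its stop and keep holding it there, clear of the pulley, so that I can thread the wire: finish while still holding the arm at the stop. Leave the other parts in the tray and the wire spool where they are.

Things in the scene. Friction and masses are not known exactly. Their poses are not given: they have to be found in the camera images.
- tensioner: Wire tensioner screwed to the bench: aluminium plate 170 x 210 mm, top 14 mm up; its highest parts are a felt-disc brake (62 mm) at x, y = (30, -82) mm and the arm's pivot (50 mm) at (-20, +50) mm; two fixed white pulleys (46 mm) at (-60, -88) and (-64, +8) mm. Origin at the centre of its underside, z up.
- hinge_point (a point): Point on the vertical hinge axis of the sprung arm, 22 mm above the bench (at the underside of the arm's bar). Axes as the tensioner's.
- dancer_arm (a joint): Hinge of the sprung arm, rad: 0 = at rest, 1.22 = against the far stop; grows clockwise seen from above. At 0 the arm points 35 degrees clockwise of the tensioner's +x axis. The spring returns it when let go: about 4 N at the thumb post at rest, 10 N at the stop. Its flat bar is 14 mm wide, top 28 mm above the bench.
- thumb_post: Upright round knurled steel post on the arm's bar, 55 mm from the hinge axis towards the bare pin, 42 mm high, free to revolve about its own axis like a crank grip; its upper 25 mm (45 to 70 mm above the bench) is 13 mm thick, to be pinched. Origin at the centre of its foot, on the bar, 28 mm above the bench, z up.
- stub_seat (a point): Seat of the bare upright pin at the arm's free end, 105 mm from the hinge axis: the point on the pin's axis at the top of its shoulder, 29.5 mm above the bench, where the pulley's underside rests. The pin is 7 mm thick and stands 18 mm above this point, its last 3.5 mm tapered. x points along the bar away from the hinge axis, z up.
- pulley: The grooved pulley, white ceramic, 26 mm in diameter, 14 mm high, with a 10 mm through bore and a V groove round its edge (like the two fixed pulleys), lying flat in one of the tray's pockets. Origin at the centre of its underside, z along its axis.
- pocket_tray: Black pocket tray fixed on the bench, 134 x 196 x 16 mm, six round pockets 30 mm wide and 4 mm deep in two rows of three, 60 mm apart both ways (at x = -30, +30 and y = -60, 0, +60 mm in its frame). Origin at the centre of its underside, z up. Parts stand about 10 mm out of the pockets.
- sleeve_a: Plain white ceramic sleeve, 16 mm in diameter, 16 mm high, in a tray pocket; leave it. Origin at the centre of its underside.
- sleeve_b: Another sleeve like sleeve_a, in another pocket; leave it.
- flanged_bush: White ceramic bush with a flange at its foot, 21 mm in flange diameter, body 13 mm in diameter, 13 mm high, in a tray pocket; leave it. Origin at the centre of its underside.
- wire_spool: Wound wire bobbin, black flanges, 62 x 42 x 32 mm, on the bench between the work and the robot; leave it. Origin at the centre of its underside.
- pulley_mid (a point): Centre of the pulley, in its bore half-way up: 7 mm above its underside, so 7 mm above stub_seat once it is fully down on the pin (either side up).
Mind the look-alikes: they are no part of the job. What is shaped like the pulley but orange or turquoise is not meant.

How it is judged:
On the way:
1. the pulley sits fully down on the arm's pin, released, with the arm at rest (horizontal distance between pulley_mid and stub_seat below 0.004 m and z of pulley_mid in the frame of stub_seat below 0.01 m and contact force between the fingers and pulley below 0.1 N and value of joint dancer_arm below 0.3 rad), for 0.2 s.
At the end, for the whole second after the job is handed in: The program ends holding: fingers on the thumb post (over 2 N), arm within 0.06 rad of its stop (joint above 1.16); the pulley is down on the arm's pin (within 4 mm of its axis and 3 mm of its seat, level within 0.15 rad) and not touched by the fingers (value of joint dancer_arm above 1.16 rad and contact force between the fingers and thumb_post above 2 N and contact force between the fingers and pulley below 0.3 N and horizontal distance between pulley_mid and stub_seat below 0.004 m and z of pulley_mid in the frame of stub_seat between 0.004 and 0.01 m and angle between the z axis of pulley and the z axis of stub_seat, either way round below 0.15 rad); the arm keeps its last pose, push and grip.
It fails at once if another tray part or the wire spool was moved by more than 3 cm (distance of any of sleeve_a, sleeve_b, flanged_bush, wire_spool from where it was at the start of the episode above 0.03 m).
It also fails if it takes over 51 s, if anything falls off the work surface, if the arm or the gripper's body presses on something with over 40 N, if the wrist force passes 120 N, or if a joint passes its speed limit or range.

### The arm

A 6-joint arm with a two-finger parallel gripper is mounted at the origin on a cart in front of the work surface, level with it; the furniture and walls round the work are solid. World frame = base frame: x ahead of the robot, y to its left, z up, the work surface at z = 0. Lengths are in m, angles in rad, forces in N, time in s.
With the tool pointing down it reaches from about 0.3 to 0.875 m from the base axis. Payload 6.4 kg.
Tool frame: the origin (TCP) lies on the centre line of the jaws, within the pads' length; the fingertips stand 22 mm ahead of it and the grasp point (between the pads) lies 3 mm ahead of it; z points along the fingers, y is the line along which they close (so a half turn about z gives the same grasp; the last joint's range is limited). The gripper opens to 85 mm and grips with 20 to 120 N. Pads are 22 mm wide; open, the fingers measure 114 mm over their backs; the gripper's body (76 mm by 85 mm) begins 54 mm behind the grasp point. The pads swing forward as they close: fully open they stand 13 mm farther back than shut.
Start: joints at [-1.483, 0.181, 1.607, -0, 1.354, -0.206], TCP at [0.167, -0.55, 0.253] pointing down, gripper open.
Joint ranges: [-2.99, 2.99], [-0.89, 2.07], [0.3, 2.58], [-1.14, 4.28], [0, 2.63], [-3.12, 3.12]. Speed limits (rad/s): [2.57, 2.57, 3.01, 3.14, 3.14, 3.14].

### API

Orientations are given as a unit quaternion [w, x, y, z].
In Python, from bench import ctrl gives the robot as it stands. The module is installed in compiled form; this text tells all that it offers.
- The arm moves only by the tool servo_tool, never from a script. Its argument "commands" is a list of rows, each a list of 3 entries, a list of its own where there are three numbers: the shift along the tool's x, y, z in mm, then the turn about the tool's z in rad, then the finger opening in mm, from 0 to 85.4. In form: [[[dx, dy, dz], turn, jaw], ...]. A call has 1 to 20 rows; each row shifts and turns the commanded pose from where the row before left it, along the tool's axes as they then stand; what a row does not reach is not made up. A row lasts 1/8 s, in which the tool goes at most 62.5 mm and 10.7 degrees, less where a joint would pass 70% of its speed; a pose out of reach is approached as far as the arm can. A call with a gripper value outside its range is refused whole. The fingers move at their own pace and stop on an object; the grip force is fixed at half the most. Time passes only in rows, so rows that do not move let the fingers close. It gives the time, the measured TCP pose, the force, the opening and the grip force at its end, in the units of the state.
- ctrl.get_obs(): the state, without advancing time (a new reading comes with each control period).
- ctrl.camera(name): name is "side" or "top" or "wrist"; returns a dict with "color" (420x560x3 uint8, red, green, blue), "z_map" (420x560 float32, m along the optical axis (not along the pixel's ray), 0 where there is no reading), "fx", "fy", "cx", "cy" (pixels), "R" (3x3) and "t" (3): a world point X has camera coordinates R X + t. Camera axes: x right, y down, z forward; pixel columns grow to the right and rows downward; lengths in m; the calibration is good to about 2 mm. A picture is of the moment at which its call begins.
- ctrl.hand_in(): hands the job in; it is judged then, once.
The state is a dict: "time_s": time; "q": joint angles; "dq": joint speeds; "joint_efforts": joint torques, N m; "eef_pos": TCP position; "eef_rot": TCP orientation; "wrist_force": force on the tool from outside, world axes, zero at the start; "torque": the same for the moment, N m; "opening": opening from 0.0 (shut) to 1.0 (fully open); "grasp_force": force on a finger pad.
Only numpy, scipy, OpenCV 4.12 (cv2) and the standard library are available. Lean on these libraries where they do the work, as an engineer would, in place of code of your own. Each camera call takes 0.05 s, during which the arm holds its last target. There are 200 camera calls.

## Working session

There is one attempt and no reset: what is moved stays moved. The work goes in short steps, Python scripts to look and compute and a tool call to move; the robot and the scene stay as the last step left them, time stands still between calls to the robot, and variables do not carry over. Pictures are saved under pics/ and viewed, at most 10 in all, crops included, and the job is handed in when it is done.

Besides the shell and the picture viewer there is one more tool, called as a command line: name --argument value ..., lists and objects as JSON in quotes. servo_tool: Moves the arm, as the interface text tells. Its arguments: {"type":"object","properties":{"commands":{"type":"array"}},"required":["commands"]}

```bash
mkdir -p pics
cat > h.py <<'E'
import numpy as np,cv2
from bench import ctrl
def grab(n):
    c=ctrl.camera(n); np.savez('%s.npz'%n,**c); return c
def ray(c,u,v,z):
    R=np.array(c['R']);t=np.array(c['t']).ravel()
    o=-R.T@t; d=R.T@np.array([(u-c['cx'])/c['fx'],(v-c['cy'])/c['fy'],1])
    return o+d*(z-o[2])/d[2]
def proj(c,X):
    p=np.array(c['R'])@np.array(X)+np.array(c['t']).ravel()
    return p[0]/p[2]*c['fx']+c['cx'],p[1]/p[2]*c['fy']+c['cy']
def save(c,name): cv2.imwrite('pics/'+name,c['color'][:,:,::-1])
E
python3 - <<'E'
from h import *
a=grab('top');b=grab('side')
cv2.imwrite('pics/t1.png',cv2.resize(a['color'][:,:,::-1],(800,600),interpolation=cv2.INTER_CUBIC)); save(b,'s1.png')
for c in(a,b):print(c['fx'],c['cx'],c['cy'],np.round(c['R'],3).tolist(),np.round(c['t'],3))
o=ctrl.get_obs();print(o['time_s'],o['eef_pos'],o['eef_rot'],o['opening'])
E
```

```text
420.73313184580877 277.4504065993779 211.10276889907394 [[-0.056, -0.998, 0.006], [-0.975, 0.053, -0.217], [0.216, -0.018, -0.976]] [-0.15   0.486  0.902]
439.971075516382 277.86905996073193 213.3514142303512 [[0.81, -0.587, 0.004], [-0.32, -0.448, -0.835], [0.491, 0.675, -0.551]] [-0.484  0.113  0.832]
0.1 [ 0.16647323 -0.54988518  0.252459  ] [-8.00148782e-04  9.89230010e-01  1.46367161e-01  4.27839337e-05] 0.9977151904080483
```

View pics/t1.png

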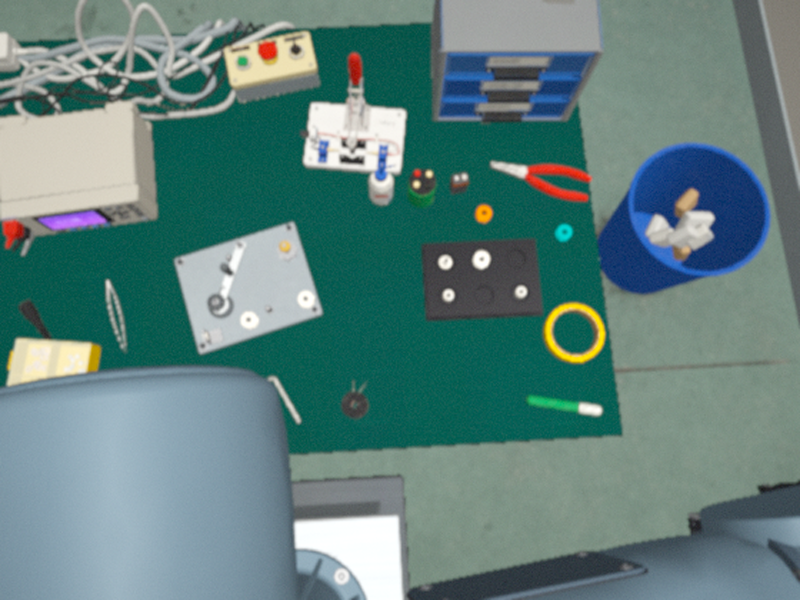

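View pics/s1.png

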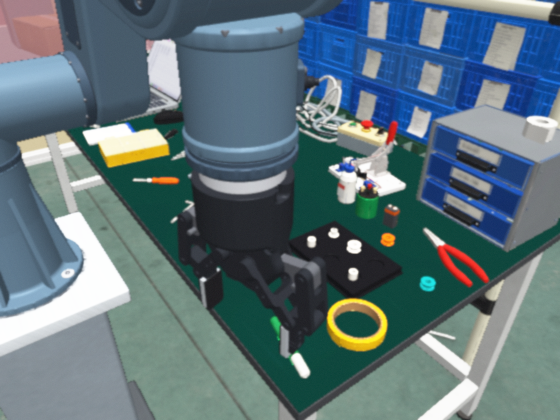

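The top view shows four white parts in the tray, at (800-px scale) (445,262), (481,259), (448,295) and (521,292). The orange (484,213) and turquoise (564,233) pulleys are decoys outside the tray. The tensioner arm runs from its pivot near (219,303) to its pin near (240,245). The widest tray part, (481,259), fits the 26 mm pulley, so I'll confirm that in a crop and measure.

Run:
```python
from h import *
c=dict(np.load('top.npz'));s=dict(np.load('side.npz'))
im=c['color'][:,:,::-1]
A=cv2.resize(im[160:230,285:385],(800,560),interpolation=cv2.INTER_CUBIC)[:, :]
B=cv2.resize(im[150:250,120:230],(440,400),interpolation=cv2.INTER_CUBIC)
S=cv2.resize(s['color'][215:300,285:405,::-1],(480,340),interpolation=cv2.INTER_CUBIC)
canvas=np.zeros((600,800,3),np.uint8)
canvas[:280,:400]=cv2.resize(A,(400,280)); canvas[:364,400:]=cv2.resize(B,(400,364)); canvas[280:280+283,:400]=cv2.resize(S,(400,283))
cv2.imwrite('pics/crop1.png',canvas)
hsv=cv2.cvtColor(c['color'],cv2.COLOR_RGB2HSV)
m=((hsv[:,:,2]>170)&(hsv[:,:,1]<60)).astype(np.uint8)
n,l,st,ce=cv2.connectedComponentsWithStats(m)
for i in range(1,n):
    x,y,w,h,a=st[i]
    if 285<ce[i][0]<390 and 160<ce[i][1]<230 and a>8 or (120<ce[i][0]<230 and 150<ce[i][1]<250 and a>8):
        print(np.round(ce[i],1),st[i],np.round(ray(c,*ce[i],.026 if ce[i][0]>280 else .046),4))
```

```text
[173.5 200.7] [ 124  156  101   91 5579] [0.5158 0.0603 0.046 ]
[336.6 181.1] [331 175  12  13 125] [ 0.5479 -0.3219  0.026 ]
[311.4 183.1] [307 179  10  10  76] [ 0.5463 -0.2616  0.026 ]
[364.4 203.6] [361 200   8   8  54] [ 0.4896 -0.3826  0.026 ]
[313.5 206.4] [310 203   8   8  54] [ 0.4894 -0.2625  0.026 ]
```

View pics/crop1.png

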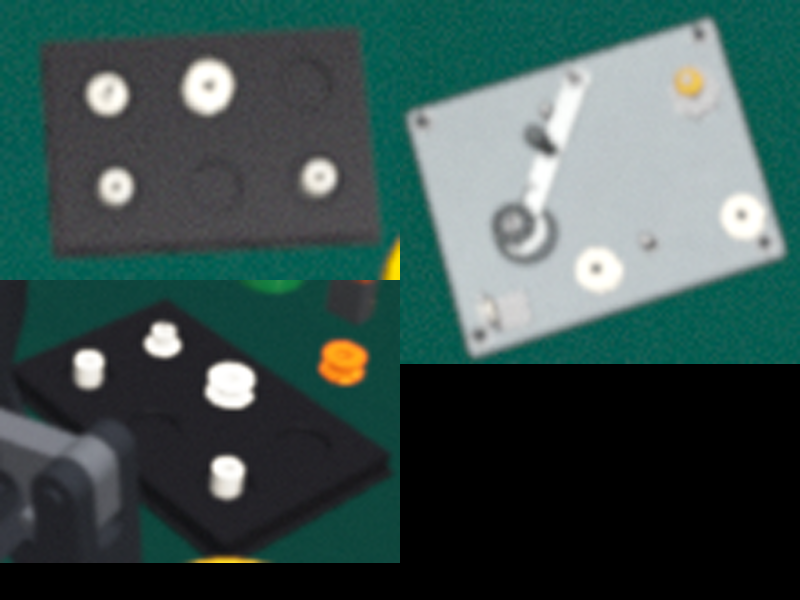

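The crop confirms it: the grooved part at crop (208,87), also seen in the side view at (230,385), is the pulley, at world (0.548,-0.322). The other three are two plain sleeves and the flanged bush. Next is the tensioner pose.

Run:
```python
from h import *
from scipy.optimize import least_squares
c=dict(np.load('top.npz'))
k=400/110
f=lambda u,v:((u-400)/k+120-.4,v/k+150-.4)
hsv=cv2.cvtColor(c['color'],cv2.COLOR_RGB2HSV)
# plate outline: non-green
g=((hsv[:,:,0]>70)&(hsv[:,:,0]<95)&(hsv[:,:,1]>110)).astype(np.uint8)
m=1-g; m[:150]=0;m[252:]=0;m[:,:118]=0;m[:,232:]=0
cs=max(cv2.findContours(m,0,2)[0],key=cv2.contourArea)
box=cv2.boxPoints(cv2.minAreaRect(cs));ap=cv2.approxPolyDP(cs,5,True)[:,0]
print(ap.tolist())
for p in ap: print(p,np.round(ray(c,*p,.012),4))
pts=[((-60,-88),(742,216),.046),((-64,8),(598,269),.046)]
# pixel clusters
L=[((-60,-88),.04,f(742,216)),((-64,8),.04,f(598,269)),((-20,50),.05,f(512,223)),((66,-10.2),.0475,f(574,76)),((25,18.5),.07,f(535,131))]
for (xy,z,p) in L: print(xy,np.round(p,1),np.round(ray(c,*p,z),4))
W=[(85,-105),(85,105),(-85,105),(-85,-105)]
E=np.array([ray(c,*p,.012)[:2] for p in ap])
from itertools import permutations
def T(v,P):
    P=np.array(P)/1000;C,S=np.cos(v[2]),np.sin(v[2]);return P@np.array([[C,S],[-S,C]])+v[:2]
if len(ap)==4:
  r=min((least_squares(lambda v:(T(v,[W[(i+o)%4] for i in range(4)])-E[::d]).ravel(),[.5,.06,.2]) for o in range(4) for d in(1,-1)),key=lambda r:r.cost+(abs(r.x[2])>1.3))
  print(r.x,np.round(r.fun*1000,1))
  for xy,z,p in L: print(xy,np.round(T(r.x,xy),4),np.round(proj(c,[*T(r.x,xy),z]),1))
```

```text
[[206, 155], [121, 181], [140, 248], [226, 219]]
[206 155] [ 0.6355 -0.0111  0.012 ]
[121 181] [0.5804 0.1942 0.012 ]
[140 248] [0.4155 0.1462 0.012 ]
[226 219] [ 0.4733 -0.0552  0.012 ]
(-60, -88) [213.6 209. ] [ 0.4925 -0.0305  0.04  ]
(-64, 8) [174.  223.6] [0.4633 0.0606 0.04  ]
(-20, 50) [150.4 210.9] [0.4935 0.1119 0.05  ]
(66, -10.2) [167.4 170.5] [0.5888 0.0739 0.0475]
(25, 18.5) [156.7 185.6] [0.5466 0.0924 0.07  ]
[0.52615807 0.06849089 0.27234691] [ 0.8  1.4 -0.6 -1.7  0.6  0.6 -0.8 -0.3]
(-60, -88) [ 0.492  -0.0324] [214.5 209.2]
(-64, 8) [0.4624 0.059 ] [174.8 223.9]
(-20, 50) [0.4934 0.1113] [150.7 210.9]
(66, -10.2) [0.5925 0.0764] [166.4 169.1]
(25, 18.5) [0.5453 0.093 ] [156.5 186.2]
```

servo_tool --commands '[[[43,-11,5],0,85],[[43,-11,5],0,85],[[43,-11,5],0,85],[[43,-11,5],0,85],[[43,-11,5],0,85],[[43,-11,5],0,85],[[43,-11,5],0,85],[[43,-11,5],0,85],[[43,-11,5],0,85],[[43,-11,5],0,85],[[0,0,0],0.16,45],[[0,0,0],0.16,45],[[0,0,0],0.16,45],[[0,0,0],0.15,45],[[0,0,0],0,45]]'

```text
time_s: 1.98
eef_pos: [0.546, -0.3203, 0.2027]
eef_rot: [-0.0, 0.986, -0.167, -0.0]
wrist_force: [-0.7, 0.1, -1.1]
opening: 0.528
grasp_force: 0.0
```

Run:
```python
from h import *
w=grab('wrist'); save(w,'w1.png')
np.savez('wrist1.npz',**w)
o=ctrl.get_obs();print(o['time_s'],o['eef_pos'],o['eef_rot'],o['opening'])
print('cam',-w['R'].T@w['t'],w['R'][2],proj(w,[.548,-.322,.026]))
```

```text
2.025 [ 0.54606129 -0.32038332  0.20282996] [-2.11422495e-04  9.86165114e-01 -1.65765481e-01 -3.58354365e-04] 0.5246570067374589
cam [ 0.60823604 -0.34199559  0.32341737] [-0.24938225  0.08546537 -0.96462644] (np.float64(272.8372028986655), np.float64(191.64263068463967))
```

View pics/w1.png

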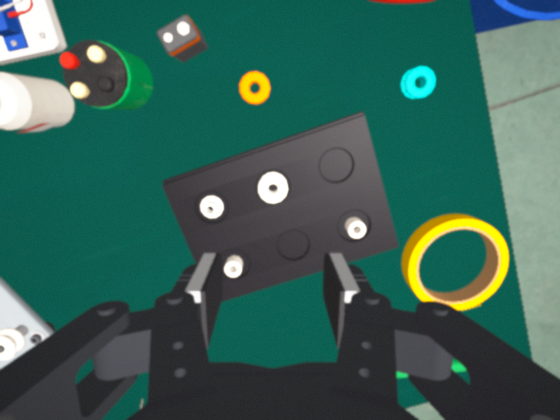

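The wrist view shows the pulley at (273,187), with the fingers clear below it. I'll measure it, then fly over to look at the pin before grasping.

```bash
cat >> h.py <<'E'
def white(c,u,v,r=30,thr=170):
    hsv=cv2.cvtColor(c['color'],cv2.COLOR_RGB2HSV)
    m=((hsv[:,:,2]>thr)&(hsv[:,:,1]<60)).astype(np.uint8)
    best=None
    for k in cv2.findContours(m,0,2)[0]:
        if cv2.contourArea(k)<30: continue
        (x,y),R=cv2.minEnclosingCircle(k)
        if np.hypot(x-u,y-v)<r and (best is None or cv2.contourArea(k)>best[1]):
            e=cv2.fitEllipse(k);best=(e[0],cv2.contourArea(k),e[1])
    return best
def tool(d,phi):
    return [1000*(d[0]*np.cos(phi)+d[1]*np.sin(phi)),1000*(d[0]*np.sin(phi)-d[1]*np.cos(phi))]
E
python3 - <<'E'
from h import *
w=dict(np.load('wrist1.npz'))
b=white(w,273,187);print(b)
for z in(.019,.026):print(ray(w,*b[0],z))
d=w['z_map'][180:195,265:268];print(np.median(d))
# depth-based height at the pulley rim and tray
def pt(u,v):
    z=w['z_map'][v,u];return w['R'].T@(np.array([(u-w['cx'])/w['fx'],(v-w['cy'])/w['fy'],1])*z-w['t'])
print(pt(264,187),pt(282,187),pt(300,210),pt(330,120))
E
```

```text
((272.5738220214844, 187.47352600097656), 744.0, (30.046598434448242, 31.803245544433594))
[ 0.55028255 -0.32256113  0.019     ]
[ 0.55161518 -0.32300802  0.026     ]
0.30244845
[ 0.55441342 -0.31598449  0.02556909] [ 0.54934246 -0.33098965  0.02624567] [ 0.5215509  -0.33940987  0.01681073] [ 5.88503274e-01 -3.91154561e-01 -1.14675196e-04]
```

servo_tool --commands '[[[-22,-54,0],0,45],[[-22,-54,0],0,45],[[-22,-54,0],0,45],[[-22,-54,0],0,45],[[-22,-54,0],0,45],[[-22,-54,0],0,45],[[-5,-54,0],0,45],[[0,0,0],0,45],[[0,0,0],0,45]]'

```text
time_s: 3.15
eef_pos: [0.5414, 0.0814, 0.2031]
eef_rot: [0.0, 0.986, -0.166, -0.0]
wrist_force: [-0.7, 0.5, 1.3]
opening: 0.525
grasp_force: 0.0
```

Run:
```python
from h import *
w=grab('wrist'); np.savez('wrist2.npz',**w)
o=ctrl.get_obs();print(o['time_s'],o['eef_pos'],o['eef_rot'],o['opening'])
for n,p in(('pin',[.589,.074,.0475]),('post',[.546,.0925,.07]),('seat',[.589,.074,.0295])):print(n,proj(w,p))
cv2.imwrite('pics/w2.png',cv2.resize(w['color'][50:350,100:500,::-1],(800,600),interpolation=cv2.INTER_CUBIC))
```

```text
3.2 [0.54146089 0.08079945 0.20308901] [ 1.91672183e-04  9.85980652e-01 -1.66859431e-01 -2.19070879e-04] 0.5241870663625335
pin (np.float64(260.8108905517401), np.float64(141.540445135411))
post (np.float64(255.954153970924), np.float64(205.92634513945248))
seat (np.float64(261.45397582915155), np.float64(140.086778077377))
```

View pics/w2.png

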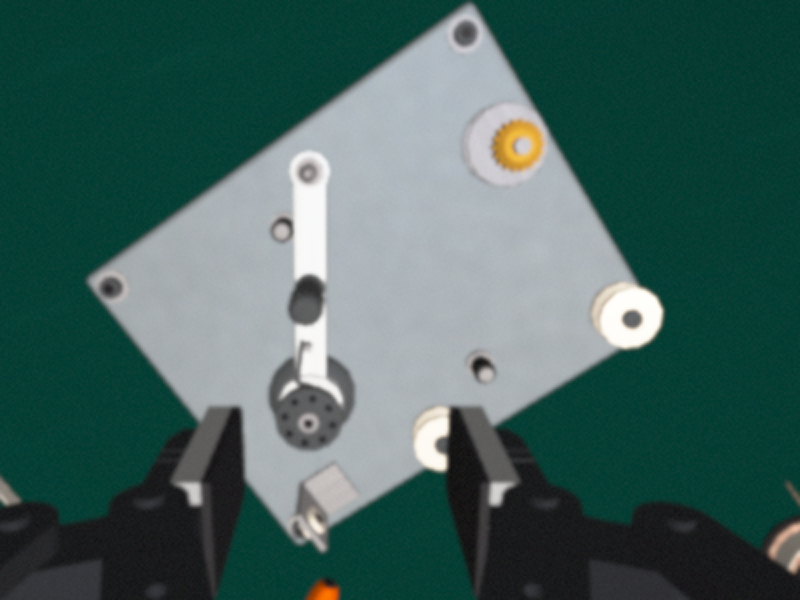

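The crop shows the pin tip at native (254,136), the post top at about (252,203), the pivot knob at (254,261), the rest stop at (241,165) and the far stop at (341,234). Next I'll cast these to world points.

Run:
```python
from h import *
w=dict(np.load('wrist2.npz'))
im=cv2.cvtColor(w['color'],cv2.COLOR_RGB2GRAY)
# white shoulder ring around pin: ellipse
hsv=cv2.cvtColor(w['color'],cv2.COLOR_RGB2HSV)
# dark pin blob
roi=im[128:146,244:264]; print(roi[::1,::1])
pin=np.array([254,136.2]);
print('pin tip',ray(w,254,136,.0475),ray(w,254,136,.0295))
print('post',ray(w,252.5,203,.07)); print('pivot',ray(w,254.3,261.5,.05))
```

```text
[[183 186 195 209 227 240 241 238 234 231 229 228 232 237 242 243 237 220
  198 185]
 [185 191 208 230 240 242 235 226 218 213 212 212 216 226 236 242 243 236
  220 195]
 [185 201 224 238 242 234 223 212 203 197 194 194 200 211 224 235 242 243
  235 217]
 [190 212 233 241 236 221 205 195 184 175 170 172 181 197 211 224 234 242
  242 228]
 [194 220 238 239 225 206 188 173 157 142 135 144 160 180 198 212 223 236
  243 235]
 [196 223 238 235 216 189 165 142 129 124 125 128 138 161 186 202 215 230
  242 239]
 [201 227 237 229 206 175 142 121 123 132 137 135 134 146 174 197 211 229
  242 242]
 [206 229 236 227 199 164 129 119 139 155 158 149 139 142 168 195 212 227
  242 243]
 [203 225 234 225 197 157 126 125 154 175 170 159 143 144 167 193 214 227
  240 242]
 [196 220 233 226 200 163 128 131 155 173 171 154 145 149 172 197 214 229
  239 238]
 [191 214 231 231 212 177 139 128 142 155 152 144 145 159 183 203 218 230
  239 233]
 [187 206 227 235 224 197 163 140 131 133 135 138 154 176 195 211 225 236
  240 229]
 [184 193 220 234 233 219 195 168 146 138 143 156 173 192 208 222 232 241
  240 225]
 [179 186 210 232 238 233 221 204 185 174 175 181 195 209 221 231 241 244
  236 214]
 [179 181 201 230 241 242 237 230 222 215 213 216 222 227 235 242 246 245
  233 203]
 [178 181 204 229 242 245 245 243 240 236 236 237 239 243 245 248 248 246
  232 199]
 [181 185 206 230 242 246 247 248 247 246 246 246 247 248 249 249 249 246
  231 198]
 [181 185 205 231 243 246 247 248 248 249 248 249 249 249 249 249 249 246
  232 198]]
pin tip [0.59478053 0.07762555 0.0475    ] [0.59420372 0.07877384 0.0295    ]
post [0.54901969 0.09420327 0.07      ]
pivot [0.49552201 0.11309823 0.05      ]
```

servo_tool --commands '[[[17.6,47.3,0],0,42],[[17.6,47.3,0],0,42],[[17.6,47.3,0],0,42],[[17.6,47.3,0],0,42],[[17.6,47.3,0],0,42],[[17.6,47.3,0],0,42],[[17.6,47.3,0],0,42],[[17.6,47.3,0],0,42],[[0,0,40],0,42],[[0,0,40],0,42],[[0,0,35],0,42],[[0,0,0],0,42],[[0,0,0],0,42]]'

```text
time_s: 4.82
eef_pos: [0.5498, -0.3236, 0.0897]
eef_rot: [0.0, 0.986, -0.168, 0.001]
wrist_force: [0.1, -0.9, 0.2]
opening: 0.489
grasp_force: 0.0
```

Run:
```python
from h import *
w=grab('wrist'); np.savez('wrist3.npz',**w);save(w,'w3.png')
o=ctrl.get_obs();print(o['time_s'],o['eef_pos'],o['eef_rot'],o['opening'])
b=white(w,270,200,80);print(b, ray(w,*b[0],.026),proj(w,[*o['eef_pos'][:2],.026]))
```

```text
4.875 [ 0.55039169 -0.32372468  0.09045487] [ 8.71886307e-04  9.85846619e-01 -1.67641881e-01  1.37264326e-03] 0.4923613690108424
((269.3305969238281, 233.8955535888672), 1765.5, (45.97553253173828, 49.41252517700195)) [ 0.55239511 -0.32311767  0.026     ] (np.float64(271.51286490036546), np.float64(236.71839984092762))
```

View pics/w3.png

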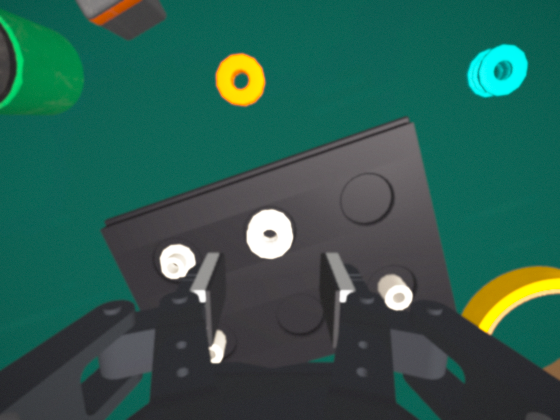

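Pulley at (269,234), midway between the fingertips (205/338,255), so I'll descend and close.

servo_tool --commands '[[[1,0,20],0,42],[[0,0,16],0,42],[[0,0,8],0,42],[[0,0,5],0,42],[[0,0,0],0,42],[[0,0,0],0,15],[[0,0,0],0,15],[[0,0,0],0,15],[[0,0,0],0,15],[[0,0,0],0,15]]'

```text
time_s: 6.12
eef_pos: [0.5511, -0.3229, 0.0401]
eef_rot: [0.0, 0.986, -0.167, 0.001]
wrist_force: [-1.2, 1.8, 5.4]
opening: 0.25
grasp_force: 58.7
```

servo_tool --commands '[[[0,0,-15],0,15],[[0,0,-35],0,15],[[0,0,-40],0,15],[[0,0,-30],0,15],[[0,0,0],0,15],[[0,0,0],0,15]]'

```text
time_s: 6.88
eef_pos: [0.5502, -0.3222, 0.1587]
eef_rot: [-0.0, 0.986, -0.167, -0.0]
wrist_force: [-0.4, 0.9, 0.3]
opening: 0.248
grasp_force: 58.8
```

Run:
```python
from h import *
w=grab('wrist'); np.savez('wrist4.npz',**w)
s=grab('side')
o=ctrl.get_obs();print(o['time_s'],o['eef_pos'],o['eef_rot'],o['opening'],o['grasp_force'])
b=white(w,271,270,60);print(b)
p=o['eef_pos'];print(proj(w,[p[0],p[1],p[2]-.015]),proj(s,p))
u,v=map(int,proj(s,p))
C=np.zeros((600,800,3),np.uint8)
C[:,:400]=cv2.resize(w['color'][200:320,231:311,::-1],(400,600),interpolation=cv2.INTER_CUBIC)
C[:400,400:]=cv2.resize(s['color'][v-30:v+50,u-40:u+40,::-1],(400,400),interpolation=cv2.INTER_CUBIC)
cv2.imwrite('pics/c4.png',C)
```

```text
6.975 [ 0.54979516 -0.32181735  0.1575828 ] [-7.77435327e-04  9.85897276e-01 -1.67345074e-01 -1.25828726e-03] 0.24965361496269348 58.83736233576201
((272.5014343261719, 271.781494140625), 2805.5, (57.452850341796875, 66.05855560302734))
(np.float64(271.3415155041408), np.float64(275.4685672904204)) (np.float64(360.8356317275665), np.float64(185.56260390635964))
```

View pics/c4.png

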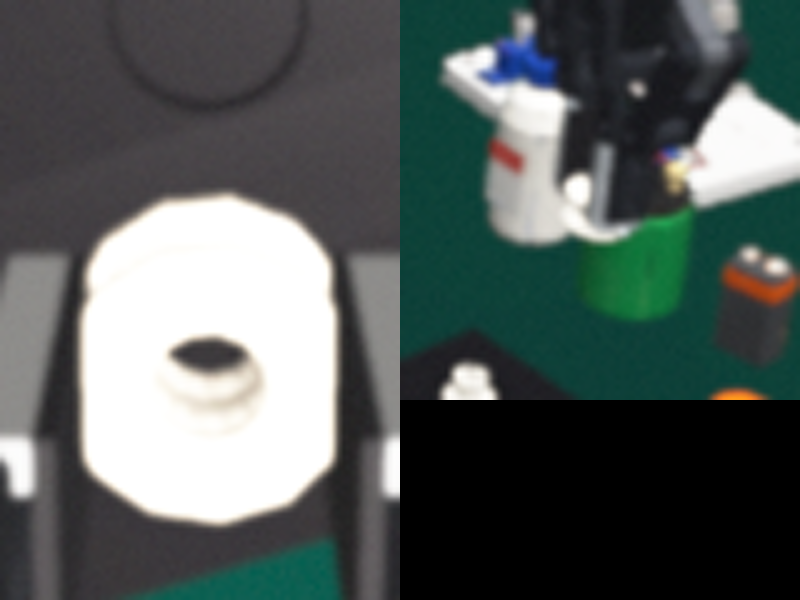

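The pulley is held with the pads in its groove. I'll use depth on its top face to check the tilt and locate the bore.

Run:
```python
from h import *
w=dict(np.load('wrist4.npz'));o=ctrl.get_obs()
p=np.array(o['eef_pos'])
vv,uu=np.mgrid[245:310,243:303]
z=w['z_map'][vv,uu];hsv=cv2.cvtColor(w['color'],cv2.COLOR_RGB2HSV)[vv,uu]
ok=(z>0)&(hsv[...,2]>200)&(hsv[...,1]<50)
d=np.stack([(uu-w['cx'])/w['fx']*z,(vv-w['cy'])/w['fy']*z,z],-1)[ok]
P=(d-w['t'])@w['R']; P-=p
ph=-.3353
X=P[:,0]*np.cos(ph)+P[:,1]*np.sin(ph);Y=P[:,0]*np.sin(ph)-P[:,1]*np.cos(ph);Z=-P[:,2]
print(X.min(),X.max(),Y.min(),Y.max(),np.percentile(Z,[1,10,50,90,99]))
m=np.abs(Z-np.percentile(Z,25))<.006
for _ in range(5):
    A=np.c_[X[m],Y[m],np.ones(m.sum())];k=np.linalg.lstsq(A,Z[m],rcond=None)[0]
    r=Z-np.c_[X,Y,np.ones(len(X))]@k; m=np.abs(r)<.0015
print('plane',k,m.sum(),len(Z)); print('face extents',np.percentile(X[m],[1,99]),np.percentile(Y[m],[1,99]))
pts=np.c_[X[m],Y[m]].astype(np.float32)*1000;print(cv2.minEnclosingCircle(pts))
print('sidez',np.bincount(((Z[~m])*1000).astype(int)+5))
g=cv2.cvtColor(w['color'],cv2.COLOR_RGB2GRAY)
print(g[264:292,258:290:2])
```

```text
-0.08851958509408425 0.013018780307424415 -0.018558082532320663 0.019213171132907957 [0.0112633  0.01236959 0.01330275 0.02354235 0.14148952]
plane [ 0.00569023 -0.00328967  0.01308426] 1949 2608
face extents [-0.0117611  0.0123057] [-0.00992666  0.0109049 ]
((0.10548990964889526, 0.5461794137954712), 13.045232772827148)
sidez [  0   0   0   0   0   0   0   0   0   0   0   2   7   4   0   9  14   0
   0  23  35  31  19  26  29  27  34  82 115  98  42   6   0   0   0   0
   0   0   0   0   0   0   0   0   0   0   0   0   0   0   0   0   0   0
   0   0   0   0   0   0   0   0   0   0   0   0   0   0   0   0   0   0
   0   0   0   0   0   0   0   0   0   0   0   0   0   0   0   0   0   0
   0   0   0   0   0   0   0   0   0   0   0   0   0   0   0   0   0   0
   0   0   0   0   0   0   0   0   0   0   0   0   0   0   0   0   0   0
   0   0   0   0   0   0   0   0   0   0   0   0   0   0   0   0   0   0
   2  12  31   6   0   1   3   1]
[[255 255 255 255 255 255 255 255 255 255 255 255 255 255 255 255]
 [255 255 255 255 255 255 255 255 255 255 255 255 255 255 255 255]
 [255 255 255 255 2
[... 1023 characters left out ...]
 217 228 232 246 255 255 255]
 [255 255 255 254 254 250 239 237 234 234 244 242 248 255 255 255]
 [255 255 255 254 254 253 249 249 248 246 251 245 253 255 255 255]
 [255 255 255 255 254 254 253 254 253 250 250 248 255 255 255 255]
 [255 255 255 255 254 254 253 253 253 247 245 253 255 255 255 255]
 [255 255 255 255 255 254 251 250 250 245 251 255 255 255 255 255]
 [255 255 255 255 255 255 254 252 253 254 255 255 255 255 255 255]
 [255 255 255 255 255 255 255 255 255 255 255 255 255 255 255 255]
 [255 255 255 255 255 255 255 255 255 255 255 255 255 255 255 255]
 [255 255 255 255 255 255 255 255 255 255 255 255 255 255 255 255]
 [255 255 255 255 255 255 255 255 255 255 255 255 255 255 255 255]]
```

servo_tool --commands '[[[-12.7,-43.6,0],0,15],[[-12.7,-43.6,0],0,15],[[-12.7,-43.6,0],0,15],[[-12.7,-43.6,0],0,15],[[-12.7,-43.6,0],0,15],[[-12.7,-43.6,0],0,15],[[-12.7,-43.6,0],0,15],[[-12.7,-43.6,0],0,15],[[-12.7,-43.6,0],0,15],[[0,0,25],0,15],[[0,0,25],0,15],[[0,0,0],0,15],[[0,0,0],0,15],[[0,0,0],0,15]]'

```text
time_s: 8.72
eef_pos: [0.573, 0.0854, 0.1104]
eef_rot: [-0.0, 0.986, -0.167, 0.001]
wrist_force: [-0.1, -0.1, -0.0]
opening: 0.245
grasp_force: 58.9
```

Run:
```python
from h import *
w=grab('wrist'); np.savez('wrist5.npz',**w)
o=ctrl.get_obs();print(o['time_s'],o['eef_pos'],o['eef_rot'],o['opening'],o['grasp_force'])
u,v=map(int,proj(w,[.5948,.0778,.0475]));print(u,v)
u0,v0=u-40,v-30
cv2.imwrite('pics/c5.png',cv2.resize(w['color'][v0:v0+90,u0:u0+80,::-1],(533,600),interpolation=cv2.INTER_CUBIC));print(u0,v0)
g=cv2.cvtColor(w['color'],cv2.COLOR_RGB2GRAY);
```

```text
8.775 [0.57295365 0.08539405 0.11037876] [-1.13579705e-04  9.85874325e-01 -1.67484313e-01  8.98724183e-04] 0.2435337611876589 58.86777153122239
271 198
231 168
```

View pics/c5.png

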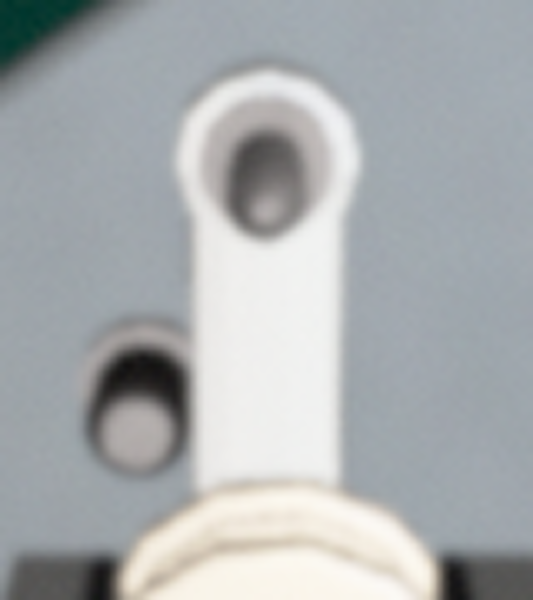

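The crop shows the pin tip at native (270.5,199) and the held pulley's front edge below it at column 272, with the rest stop to the left of the bar.

Run:
```python
from h import *
w=dict(np.load('wrist5.npz'));o=ctrl.get_obs();p=np.array(o['eef_pos'])
q=o['eef_rot'];ph=2*np.arctan2(q[2],q[1]);print(ph)
for u,v,z in((270.5,199,.0475),(270.7,194,.0295)):
    X=ray(w,u,v,z);print(X,tool(X-p,ph))
w=dict(np.load('wrist2.npz'));print(ray(w,253.3,136.3,.0475))
```

```text
-0.336554903882433
[0.594701   0.07853565 0.0475    ] [np.float64(22.792174791547765), np.float64(-0.708149554613036)]
[0.5936296  0.07885804 0.0295    ] [np.float64(21.67442335432074), np.float64(-0.6586368991770043)]
[0.59474341 0.078224   0.0475    ]
```

servo_tool --commands '[[[22.7,-1.2,0],0,15],[[0,0,0],0,15],[[0,0,16],0,15],[[0,0,14],0,15],[[0,0,0],0,15],[[0,0,4],0,15],[[0,0,4],0,15],[[0,0,0],0,15]]'

```text
time_s: 9.78
eef_pos: [0.5939, 0.0793, 0.0711]
eef_rot: [0.0, 0.986, -0.167, -0.0]
wrist_force: [-0.1, -0.5, -0.6]
opening: 0.246
grasp_force: 58.9
```

Run:
```python
from h import *
w=grab('wrist'); np.savez('wrist6.npz',**w);s=grab('side')
o=ctrl.get_obs();print(o['time_s'],o['eef_pos'],o['eef_rot'],o['wrist_force'])
b=white(w,272,270,60);print(b)
c=w['color'][220:310,225:325,::-1]
cv2.imwrite('pics/c6.png',cv2.resize(c,(660,600),interpolation=cv2.INTER_CUBIC))
```

```text
9.875 [0.59415978 0.07925423 0.07146227] [-1.63204551e-05  9.85905314e-01 -1.67304194e-01  1.38505053e-04] [ 0.79851061 -0.38757891 -0.33520428]
((341.5042724609375, 256.5661315917969), 34741.0, (223.74720764160156, 337.0980529785156))
```

View pics/c6.png

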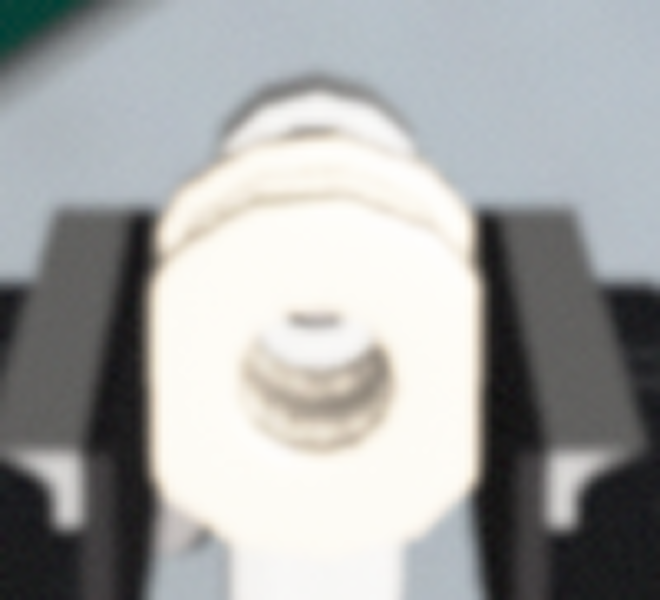

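Run:
```python
from h import *
w=dict(np.load('wrist6.npz'));o=ctrl.get_obs();p=np.array(o['eef_pos']);ph=-.3353
ax=lambda x,y:p[:2]+np.array([x*np.cos(ph)+y*np.sin(ph),x*np.sin(ph)-y*np.cos(ph)])/1000
for n,z in(('seat',.0295),('tip',.0475),('under',.0445),('top',.0585)):
    u,v=proj(w,[*ax(.1,.5),z]);print(n,u,v,'crop',(u-225)*6.6,(v-220)*6.67)
    u,v=proj(w,[.5947,.0784,z]);print('   pin',u,v,'crop',(u-225)*6.6,(v-220)*6.67)
# depth top face
def pt(u,v):
    z=w['z_map'][v,u];X=w['R'].T@(np.array([(u-w['cx'])/w['fx'],(v-w['cy'])/w['fy'],1])*z-w['t']);return np.round(X,4),np.round(tool(X-p,ph),1)
for u,v in((255,270),(272,290),(290,270),(272,256),(272,258),(272,271),(272,272),(272,273),(272,274),(272,276),(272,238),(272,236)):print(u,v,pt(u,v))
s=dict(np.load('side.npz'));u,v=map(int,proj(s,[.594,.079,.05]));print(u,v)
```

```text
seat 272.6049411480348 251.5531841925402 crop 314.19261157702977 210.45973856424305
   pin 272.8602712797326 250.27459263784635 crop 315.8777904462352 201.93153289443518
tip 272.7087396786628 266.44800441512007 crop 314.87768187917465 309.80818944885084
   pin 272.99256513606764 265.0446338830755 crop 316.7509298980464 300.4477080001136
under 272.689868756552 263.7400759832399 crop 314.7531337932433 291.74630680820997
   pin 272.9685113829678 262.3591355898783 crop 316.5921751275874 282.5354343844882
top 272.784341485324 277.29666780089576 crop 315.37665380313825 382.16877423197474
   pin 273.0889408921917 275.80457340278207 crop 317.3870098884653 372.2165045965564
255 270 (array([0.5992, 0.085 , 0.0573]), array([ 2.9, -7.1]))
272 290 (array([0.5876, 0.0814, 0.0566]), array([-6.9,  0.2]))
290 270 (array([0.5942, 0.0709, 0.0571]), array([2.8, 7.8]))
272 256 (array([0.6026, 0.0761, 0.0565]), array([9. , 0.2]))
272 258 (array([0.656 , 0.0576, 0.1918]), array([65.5,  0.1]))
272 271 (array([0.5838, 0.0827, 0.0289]), array([-10.9,   0.2]))
272 272 (array([0.5827, 0.083 , 0.0276]), array([-12. ,   0.2]))
272 273 (array([0.5823, 0.0832, 0.028 ]), array([-12.5,   0.2]))
272 274 (array([0.5816, 0.0834, 0.0276]), array([-13.2,   0.2]))
272 276 (array([0.5883, 0.0811, 0.0443]), array([-6.2,  0.2]))
272 238 (array([0.6005, 0.0768, 0.0279]), array([6.8, 0.2]))
272 236 (array([0.6015, 0.0765, 0.0278]), array([7.8, 0.2]))
259 154
```

servo_tool --commands '[[[0.8,0,0],0,15],[[0,0,3],0,15],[[0,0,3],0,15],[[0,0,3],0,15],[[0,0,0],0,15]]'

```text
time_s: 10.5
eef_pos: [0.5944, 0.079, 0.0618]
eef_rot: [0.0, 0.986, -0.167, -0.0]
wrist_force: [-0.3, 1.0, 0.2]
opening: 0.246
grasp_force: 58.9
```

servo_tool --commands '[[[0,0,3],0,15],[[0,0,2],0,15],[[0,0,1],0,15],[[0,0,0],0,15]]'

```text
time_s: 11.0
eef_pos: [0.5951, 0.079, 0.0573]
eef_rot: [0.0, 0.986, -0.167, 0.0]
wrist_force: [-2.4, -0.0, 6.5]
opening: 0.247
grasp_force: 59.4
```

servo_tool --commands '[[[0,0,-1],0,42],[[0,0,0],0,42],[[0,0,0],0,42],[[0,0,0],0,42],[[0,0,-20],0,42],[[0,0,-35],0,42],[[0,0,-25],0,42],[[-20,0,0],0,42],[[0,0,0],0,42],[[0,0,0],0,42]]'

```text
time_s: 12.25
eef_pos: [0.5764, 0.0854, 0.1379]
eef_rot: [-0.0, 0.986, -0.167, 0.0]
wrist_force: [-0.4, -0.5, -0.3]
opening: 0.492
grasp_force: 0.0
```

Run:
```python
from h import *
w=grab('wrist'); np.savez('wrist7.npz',**w)
o=ctrl.get_obs();p=np.array(o['eef_pos']);print(o['time_s'],p,o['eef_rot'],o['opening'])
u,v=map(int,proj(w,[.594,.0785,.0435]));print(u,v)
u2,v2=proj(w,[.5475,.0945,.07]);print('post',u2,v2)
u0,v0=u-60,v-40;print(u0,v0)
cv2.imwrite('pics/c7.png',cv2.resize(w['color'][v0:v0+120,u0:u0+120,::-1],(600,600),interpolation=cv2.INTER_CUBIC))
def pt(u,v):
    z=w['z_map'][v,u];return np.round(w['R'].T@(np.array([(u-w['cx'])/w['fx'],(v-w['cy'])/w['fy'],1])*z-w['t']),4)
for d in(-12,12):print(pt(u+d,v))
print(pt(u,v+12),pt(u,v-10))
```

```text
12.3 [0.57641758 0.08540877 0.13757167] [ 1.07022952e-05  9.85899273e-01 -1.67339607e-01  2.81831416e-04] 0.49157568926629497
272 193
post 273.40968757237977 282.773053472526
212 153
[0.5975 0.086  0.0454]
[0.5923 0.0717 0.0446]
[0.5872 0.0815 0.0439] [0.6006 0.0768 0.0433]
```

View pics/c7.png

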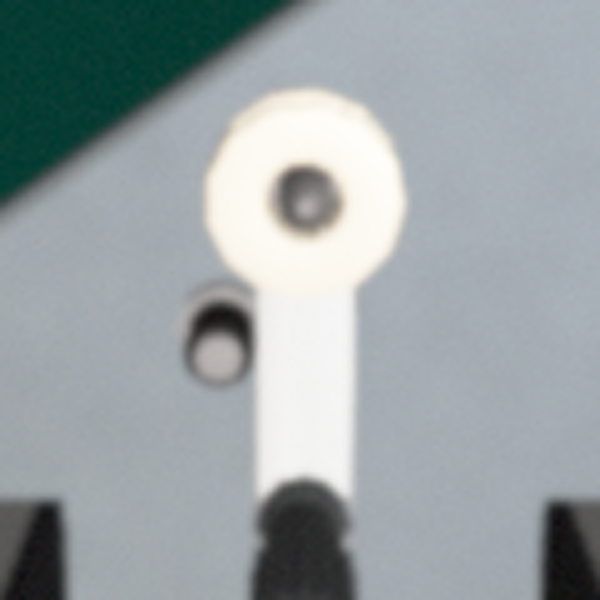

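The pulley is fully down on the pin, top about 44 mm up with the pin end showing in the bore at crop (307,198), and it is released. Now the thumb post.

servo_tool --commands '[[[-15.3,0,0],0,42],[[-15.3,0,0],0,42],[[0,0,0],0.155,42],[[0,0,0],0.155,42],[[0,0,0],0.15,42],[[0,0,0],0.15,42],[[0,0,30],0,42],[[0,0,20],0,42],[[0,0,12],0,42],[[0,0,0],0,42],[[0,0,0],0,5],[[0,0,0],0,5],[[0,0,0],0,5],[[0,0,0],0,5],[[0,0,0],0,5],[[0,0,0],0,5]]'

```text
time_s: 14.3
eef_pos: [0.5479, 0.0958, 0.0764]
eef_rot: [-0.001, 0.89, -0.456, 0.001]
wrist_force: [-1.5, 2.2, 6.3]
opening: 0.121
grasp_force: 58.8
```

Run:
```python
from h import *
H=np.array([.4958,.1137]);th=np.linspace(-.331,-1.5586,13);P=H+.0551*np.c_[np.cos(th),np.sin(th)]
print(np.round([tool(d,-.947) for d in np.diff(P,axis=0)],1).tolist(),P[-1])
```

```text
[[3.0, 4.8], [2.5, 5.0], [2.0, 5.3], [1.4, 5.4], [0.9, 5.6], [0.3, 5.6], [-0.3, 5.6], [-0.8, 5.6], [-1.4, 5.5], [-2.0, 5.3], [-2.5, 5.1], [-3.0, 4.8]] [0.496472  0.0586041]
```

servo_tool --commands '[[[3.0,4.8,0],0,5],[[2.5,5.0,0],0,5],[[2.0,5.3,0],0,5],[[1.4,5.4,0],0,5],[[0.9,5.6,0],0,5],[[0.3,5.6,0],0,5],[[0,0,0],0,5]]'

```text
time_s: 15.18
eef_pos: [0.5286, 0.0697, 0.0764]
eef_rot: [-0.002, 0.89, -0.456, 0.001]
wrist_force: [3.2, 6.4, 3.7]
opening: 0.12
grasp_force: 58.7
```

servo_tool --commands '[[[-0.3,5.6,0],0,5],[[-0.8,5.6,0],0,5],[[-1.4,5.5,0],0,5],[[-2.0,5.3,0],0,5],[[-2.5,5.1,0],0,5],[[0,0,0],0,5]]'

```text
time_s: 15.92
eef_pos: [0.5037, 0.0595, 0.0765]
eef_rot: [-0.002, 0.89, -0.456, 0.003]
wrist_force: [8.3, 6.4, -0.8]
opening: 0.115
grasp_force: 58.5
```

servo_tool --commands '[[[-3.0,4.8,0],0,5],[[0,0,0],0,5],[[0,0,0],0,5]]'

```text
time_s: 16.3
eef_pos: [0.4986, 0.059, 0.0765]
eef_rot: [-0.002, 0.89, -0.456, 0.003]
wrist_force: [10.0, 6.4, -1.9]
opening: 0.115
grasp_force: 58.9
```

servo_tool --commands '[[[-1.7,1.2,0],0,5],[[0,0,0],0,5],[[0,0,0],0,5]]'

```text
time_s: 16.68
eef_pos: [0.4969, 0.0591, 0.0765]
eef_rot: [-0.002, 0.89, -0.456, 0.003]
wrist_force: [9.5, 4.0, -2.6]
opening: 0.116
grasp_force: 58.8
```

servo_tool --commands '[[[-0.6,0.8,0],0,5],[[0,0,0],0,5],[[0,0,0],0,5]]'

```text
time_s: 17.05
eef_pos: [0.496, 0.0591, 0.0766]
eef_rot: [-0.002, 0.89, -0.456, 0.004]
wrist_force: [10.4, 4.2, -2.1]
opening: 0.12
grasp_force: 58.8
```

servo_tool --commands '[[[-1.2,1.6,0],0,5],[[0,0,0],0,5],[[0,0,0],0,5]]'

```text
time_s: 17.42
eef_pos: [0.4956, 0.0591, 0.0767]
eef_rot: [-0.003, 0.89, -0.456, 0.005]
wrist_force: [16.3, 4.3, -10.4]
opening: 0.118
grasp_force: 58.6
```

servo_tool --commands '[[[-0.6,0.8,0],0,5],[[0,0,0],0,5],[[0,0,0],0,5]]'

```text
time_s: 17.8
eef_pos: [0.4953, 0.0591, 0.0768]
eef_rot: [-0.003, 0.89, -0.456, 0.006]
wrist_force: [19.8, 4.8, -12.4]
opening: 0.116
grasp_force: 58.5
```

I've used all ten pictures, so I'll check the pulley at the stop numerically.

Run:
```python
from h import *
for n in('wrist','top'):
    w=grab(n)
    u,v=proj(w,[.497,.0087,.0435]);print(n,u,v)
    if not(0<u<560 and 0<v<420): continue
    z=w['z_map'];vv,uu=np.mgrid[0:420,0:560];d=np.stack([(uu-w['cx'])/w['fx']*z,(vv-w['cy'])/w['fy']*z,z],-1)
    P=(d-w['t'])@w['R']
    hsv=cv2.cvtColor(w['color'],cv2.COLOR_RGB2HSV)
    m=(np.hypot(P[...,0]-.497,P[...,1]-.0087)<.022)&(P[...,2]>.037)&(P[...,2]<.056)&(z>0)
    q=P[m]
    if len(q)>10:
        A=np.c_[q[:,:2]-q[:,:2].mean(0),np.ones(len(q))]
        print(len(q),(q.min(0)+q.max(0))/2,q.mean(0),np.ptp(q,axis=0),np.linalg.lstsq(A,q[:,2],rcond=None)[0],cv2.minEnclosingCircle((q[:,:2]*1000).astype(np.float32)))
```

```text
wrist 334.07015080921695 173.56860963910768
2382 [0.49586577 0.0090547  0.04297358] [0.496305   0.00890628 0.04369477] [0.02551816 0.02538899 0.01142827] [ 0.00745246 -0.00162389  0.04369477] ((495.9374694824219, 9.118204116821289), 12.993882179260254)
top 196.31204210872133 207.67511921599572
93 [0.49408296 0.00743721 0.04296778] [0.4937065  0.00774966 0.04203906] [0.02449119 0.02367814 0.01095573] [-0.01980134  0.04405806  0.04203906] ((493.57623291015625, 7.698637962341309), 12.82729721069336)
```

```bash
python3 -c "
from bench import ctrl
print(ctrl.hand_in())"
```

```text
the job is handed in; nothing more can be done
None
```

The pulley is fully down on the arm's pin and released, and the gripper is holding the arm at its stop by the thumb post, clear of the pulley; the job was handed in at about 18 s, with no verdict returned.

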